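# Loosen the left-hand burr nut of the coffee grinder

## Robot

A 6-joint arm with a two-finger parallel gripper is mounted at the origin on a cart in front of the work surface, level with it; the furniture and walls round the work are solid. World frame = base frame: x ahead of the robot, y to its left, z up, the work surface at z = 0. Lengths are in m, angles in degrees, forces in N, time in s.
With the tool pointing down it reaches from about 0.25 to 0.725 m from the base axis. Payload 9.7 kg.
Tool frame: the origin (TCP) lies at the very end of the fingers, on their centre line; the grasp point (between the pads) lies 19 mm behind it; z points along the fingers, y is the line along which they close (so a half turn about z gives the same grasp; the last joint's range is limited). The gripper opens to 85 mm and grips with 20 to 120 N. Pads are 22 mm wide; open, the fingers measure 114 mm over their backs; the gripper's body (76 mm by 85 mm) begins 54 mm behind the grasp point. The pads swing forward as they close: fully open they stand 13 mm farther back than shut.
Start: joints at [-71.963, 4.979, 10.078, 95.1, 0, 90], TCP at [0.17, -0.523, 0.199] pointing down, gripper open.
Joint ranges: [-179.16, 179.16], [-48.56, 103.87], [-65.8, 70.77], [-126.05, 130.52], [-82.76, 87.17], [-180, 180]. Speed limits (degrees/s): [127.2, 127.2, 147.25, 180, 180, 180].

## Interface

Orientations are given as [roll, pitch, yaw] about the fixed x, y, z axes, in that order (R = Rz(yaw) Ry(pitch) Rx(roll)).
In Python, from workcell import bot gives the robot as it stands.
- The arm moves only by the tool step_arm, never from a script. Its argument "targets" is a list of rows, each a list of 3 entries, a list of its own where there are three numbers: the opening, from 0 (shut) to 1 (fully open), then the shift along the world's x, y, z in mm, then the turn, a rotation vector about the world's x, y, z in rad. In form: [[grip, [tx, ty, tz], [wx, wy, wz]], ...]. A call has 1 to 8 rows; each row is the pose to reach, as a shift and turn from the pose commanded when the call began; what a row does not reach only later rows make up. A row lasts 1/10 s, in which the tool goes at most 50 mm and 8.59 degrees, less where a joint would pass 70% of its speed; a pose out of reach is approached as far as the arm can. A call with a gripper value outside its range is refused whole. The fingers move at their own pace and stop on an object; "force" is the grip in N (left out, the last holds). Time passes only in rows, so rows that repeat a pose let the fingers close. It gives the time, the measured TCP pose, the force, the opening and the grip force at its end, in the units of the state.
- bot.get_obs(): the state, without advancing time (a new reading comes with each control period).
- bot.camera(name): name is "scene" or "top"; returns (picture, depth): 480x640x3 uint8, red, green, blue; 480x640 float32, m along the optical axis (not along the pixel's ray), 0 where there is no reading.
- bot.camera_params(name): a dict with "K" (3x3 intrinsics, pixels), "k1" (the pictures are not rectified: a ray, as slopes to the right and down, at radius r is drawn at 1 + k1 r^2 times it, then the intrinsics apply), "R" (3x3) and "t" (3): a world point X has camera coordinates R X + t. Camera axes: x right, y down, z forward; pixel columns grow to the right and rows downward; lengths in m; the calibration is good to about 2 mm. A picture is of the moment at which its call begins. camera_params takes no time and is no camera call.
- bot.job_done(): hands the job in; it is judged then, once.
The state is a dict: "time": time; "q": joint angles; "qd": joint speeds; "joint_efforts": joint torques, N m; "ee_pos": TCP position; "tcp_rot": TCP orientation; "wrist_force": force on the tool from outside, world axes, zero at the start; "torque": the same for the moment, N m; "opening": finger opening in m; "grasp_force": force on a finger pad.
Only numpy, scipy, OpenCV 4.12 (cv2) and the standard library are available. Lean on these libraries where they do the work, as an engineer would, in place of code of your own. Each camera call takes 0.05 s, during which the arm holds its last target. There are 200 camera calls.

## Task

The coffee grinder's burr has to come out for cleaning: loosen the red wing nut on top of the grinder. It has a left-hand thread, so it loosens clockwise seen from above; turn it 70 degrees or a little more, never tightening it, then let go of it. Leave the grey wing knob of the white chopper beside it as it is.

Things in the scene. Friction and masses are not known exactly. Their poses are not given: they have to be found in the camera images.
- burr_nut_grip (a point): Grip point of the grinder's nut: a red upright plate 52 mm long, 14 thick, 134 to 166 mm above the table, white dot on one end, on a stem with a 42 mm wide, 6 mm high steel washer. The point is on the turning axis, 154 mm above the table, 34 mm above the grinder's flat top. x: along the plate, y: across its thickness (pinch along y from above), z: up. Turns with the nut; does not rise.
- burr_nut (a joint): Turn of the red nut in rad, clockwise seen from above (loosening) positive. 0 tight; starts at 0 to 0.2; range -0.5 (overtight) to 2.6. Takes 0.2 N m either way, stays where left. Its grinder: round steel body, black base and collar, 112 mm wide on top, amber box in front, fixed to the table; stands left or right of the chopper, place and yaw vary.
- chopper_knob_grip (a point): Grip point, same height and axes, of the grey wing knob (same shape and size, black dot) on the chopper base: round white body 108 to 128 mm wide, flat top 120 mm above the table, fixed to the table. To be left alone.
- chopper_knob (a joint): Turn of the grey knob in rad, clockwise seen from above positive; 0 at the start and to stay there. Just as easily turned as the red nut.

How it is judged (in metres and radians):
At the end, for the whole second after the job is handed in: The red nut stands at rest at least 0.95 rad (54 degrees) clockwise from tight, and the grey chopper knob is within 0.2 rad (11 degrees) of where it stood (value of joint burr_nut above 0.95 rad and velocity of joint burr_nut between -0.1 and 0.1 rad/s and value of joint chopper_knob between -0.2 and 0.2 rad); the robot touches nothing.
It fails at once if the red nut is tightened (turned anticlockwise more than 0.3 rad beyond tight) (value of joint burr_nut below -0.3 rad).
It fails at once if the grey chopper knob is turned by more than 0.2 rad (value of joint chopper_knob above 0.2 rad or value of joint chopper_knob below -0.2 rad).
It also fails if it takes over 29 s, if anything falls off the work surface, if the arm or the gripper's body presses on something with over 40 N, if the wrist force passes 120 N, or if a joint passes its speed limit or range.

## Working session

There is one attempt and no reset: what is moved stays moved. The work goes in short steps, Python scripts to look and compute and a tool call to move; the robot and the scene stay as the last step left them, time stands still between calls to the robot, and variables do not carry over. Pictures are saved under pics/ and viewed, at most 10 in all, crops included, and the job is handed in when it is done.

Besides the shell and the picture viewer there is one more tool, called as name([rows], argument=value, ...), one row to a line, values as JSON. step_arm: Moves the arm, as the interface text tells. Its arguments: {"type":"object","properties":{"targets":{"type":"array","items":{"type":"array"}},"force":{"type":"number"}},"required":["targets"]}

```bash
mkdir -p pics
python3 - <<'E'
from workcell import bot
import cv2,numpy as np
for n in ("scene","top"):
    p,d=bot.camera(n); cv2.imwrite(f"pics/{n}0.png",p[:,:,::-1]); np.savez(f"{n}0.npz",p=p,d=d)
    c=bot.camera_params(n); print(n,c["K"],c["k1"],np.round(c["R"],3),c["t"])
print(bot.get_obs())
E
```

```text
scene [[595.55682182   0.         326.42667674]
 [  0.         595.55682182 247.40635642]
 [  0.           0.           1.        ]] -0.1847887672486345 [[-0.706 -0.708 -0.017]
 [-0.349  0.368 -0.862]
 [ 0.617 -0.602 -0.507]] [0.3786742  0.34043763 0.77450187]
top [[530.69842687   0.         314.80365574]
 [  0.         530.69842687 238.14959859]
 [  0.           0.           1.        ]] 0.020585570267893434 [[-0.025 -1.    -0.015]
 [-0.982  0.027 -0.187]
 [ 0.187  0.011 -0.982]] [0.00615846 0.5712348  0.94469218]
{'time': 0.1, 'q': array([-7.19636336e+01,  5.00994031e+00,  1.00395712e+01,  9.50980118e+01,
       -5.66940744e-04,  9.00006777e+01]), 'qd': array([ 0.03495124, -0.12258927,  0.17274881, -0.00318959, -0.08848912,
       -0.06559617]), 'joint_efforts': array([ 1.52463981e-04, -5.21562660e+01,  4.65652370e+01,  1.59875827e-02,
        3.00391093e-06, -5.67479589e-06]), 'ee_pos': array([ 0.17021813, -0.52275848,  0.19834003]), 'tcp_rot': array([-1.79931619e+02,  5.67749157e-04,  1.80356894e+01]), 'wrist_force': array([ 0.14855806, -0.07571156, -0.37540626]), 'torque': array([-0.00401647, -0.05639396,  0.03192236]), 'grasp_force': 0.0, 'opening': 0.08540923526900097}
```

View pics/scene0.png

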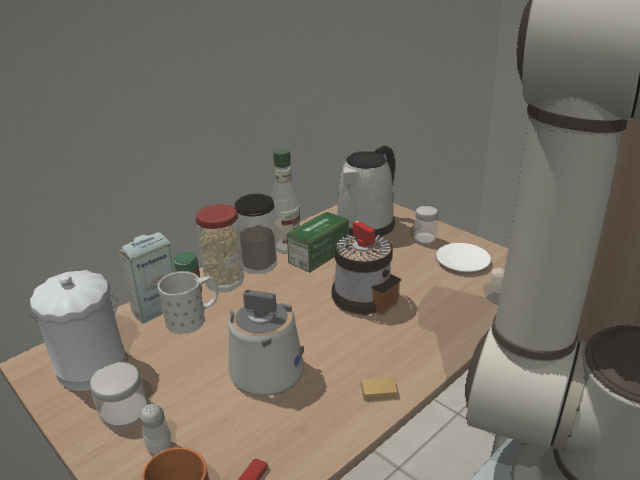

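View pics/top0.png

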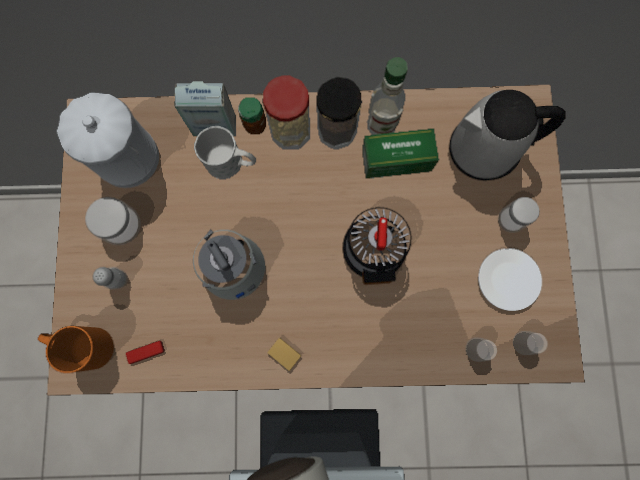

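The scene picture shows the red nut at about (365,234) on the steel grinder, with the grey chopper knob at about (261,303). In the top picture the red plate runs about (383,218)-(381,248), and the grey knob is near (219,256).

```bash
cat > h.py <<'E'
import numpy as np,cv2
from workcell import bot
def ray(n,uv):
    c=bot.camera_params(n)
    s=cv2.undistortPoints(np.array([[uv]],float),c["K"],np.array([c["k1"],0,0,0,0.]))[0,0]
    R=np.array(c["R"]); return -R.T@c["t"], R.T@np.array([s[0],s[1],1.])
def onplane(n,uv,z):
    o,d=ray(n,uv); return o+d*(z-o[2])/d[2]
def tri(a,b):
    (o1,d1),(o2,d2)=ray("scene",a),ray("top",b)
    k=np.linalg.lstsq(np.c_[d1,-d2],o2-o1,rcond=None)[0]
    p,q=o1+k[0]*d1,o2+k[1]*d2; return (p+q)/2,np.linalg.norm(p-q)
def redmask(p):
    hsv=cv2.cvtColor(p,cv2.COLOR_RGB2HSV)
    return ((hsv[...,0]<8)|(hsv[...,0]>172))&(hsv[...,1]>150)&(hsv[...,2]>60)
E
python3 - <<'E'
from h import *
ims=[]
for n,(x,y) in {"scene":(364,240),"top":(380,240)}.items():
    f=np.load(n+"0.npz"); p,d=f["p"],f["d"]
    ims.append(cv2.resize(p[y-33:y+33,x-33:x+33],(396,396),interpolation=cv2.INTER_NEAREST))
    m=redmask(p); m[:y-33]=0;m[y+33:]=0;m[:,:x-33]=0;m[:,x+33:]=0
    v,u=np.nonzero(m); print(n,len(u),u.mean(),v.mean(),cv2.minAreaRect(np.c_[u,v].astype(np.float32)))
    # depth points
    c=bot.camera_params(n);R=np.array(c["R"])
    P=[]
    for a,b in zip(u,v):
        if d[b,a]>0:
            o,r=ray(n,(a,b)); P.append(o+r*d[b,a])
    P=np.array(P); print(n,"depth z pct",np.percentile(P[:,2],[5,50,95]).round(3)); 
    T=P[P[:,2]>np.percentile(P[:,2],95)-.006]
    print(cv2.minAreaRect((T[:,:2]*1000).astype(np.float32)),T.mean(0))
cv2.imwrite("pics/crop.png",np.hstack(ims)[:,:,::-1])
E
```

```text
scene 247 362.81781376518217 231.8906882591093 ((363.5, 233.5), (23.0, 21.0), 90.0)
scene depth z pct [0.133 0.157 0.165]
((556.7325439453125, -120.56156158447266), (14.24200439453125, 49.92961120605469), 82.68934631347656) [ 0.55441618 -0.11941927  0.16310386]
top 283 381.1201413427562 234.14487632508835 ((380.63848876953125, 233.0076904296875), (11.260414123535156, 32.22808074951172), 3.1798300743103027)
top depth z pct [0.138 0.165 0.168]
((557.0964965820312, -122.23387908935547), (13.789807319641113, 50.56676483154297), 84.24250793457031) [ 0.55483552 -0.12170846  0.16548752]
```

View pics/crop.png

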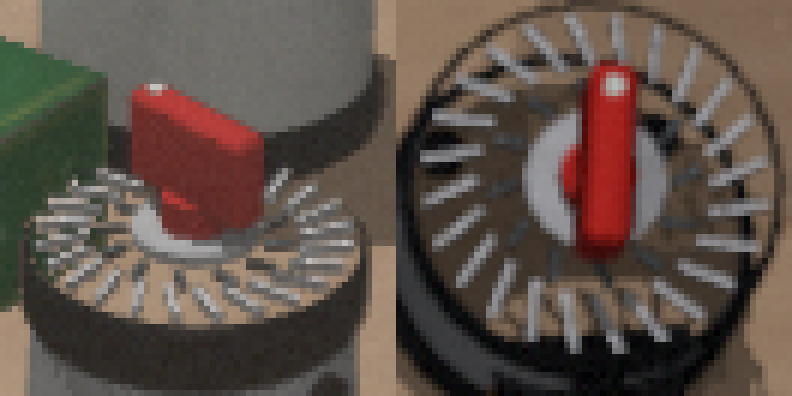

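The crops show the white dot on the far (+x) end at scene (357.2,221.7) and top (383.5,221.0). The near top end is at about scene (374,230) and top (382,246), and the washer centre at about top (380.3,237).

Run:
```python
from h import *
print(tri((357.2,221.7),(383.5,221)))
print("washer",onplane("top",(380.3,237),.126), "scene",onplane("scene",(331+205/6,207+212/6),.126))
f=np.load("top0.npz");p=f["p"];m=redmask(p);m[:214]=0;m[250:]=0;m[:,:375]=0;m[:,392:]=0
v,u=np.nonzero(m);rows=range(222,243)
c=np.array([[u[v==r][u[v==r]>377].mean(),r] for r in rows]);k=np.polyfit(c[:,1],c[:,0],1)
a,b=[onplane("top",(np.polyval(k,r),r),.166) for r in (222,242)]
print(np.degrees(np.arctan2(*(a-b)[[1,0]])), "y at x=.557",a,b)
# heights near the path
d=f["d"];P=[]
for vv in range(60,400,4):
    for uu in range(330,600,4):
        if d[vv,uu]>0:
            o,r=ray("top",(uu,vv));P.append(o+r*d[vv,uu])
P=np.array(P);D=np.hypot(P[:,0]-.557,P[:,1]+.121)
for lo,hi in((.0,.06),(.06,.09),(.09,.13),(.13,.17),(.17,.25)):
    s=(D>=lo)&(D<hi);i=P[s][P[s][:,2].argmax()];print(lo,i.round(3))
```

```text
(array([ 0.57630893, -0.12565293,  0.16431103]), np.float64(0.00013215383025605632))
washer [ 0.55636989 -0.12344473  0.126     ] scene [ 0.55737068 -0.12780073  0.126     ]
-3.659372343212435 y at x=.557 [ 0.57424449 -0.12290456  0.166     ] [ 0.54029881 -0.12073356  0.166     ]Traceback (most recent call last):
  File "<stdin>", line 14, in <module>
  File "h.py", line 4, in ray
    c=bot.camera_params(n)
ValueError: time passes only in moves, steps and waits
```

step_arm([
  [1,[0,0,40],[0,0,-0.1]],
  [1,[20,20,80],[0,0,-0.2]],
])

```text
time: 0.3
ee_pos: [0.1889, -0.5031, 0.2777]
tcp_rot: [-179.8, 0.1, 6.2]
wrist_force: [0.4, -0.4, 0.7]
opening: 0.0855
grasp_force: 0.0
```

```bash
python3 -c "
from workcell import bot
o=bot.get_obs();print(o['time'],o['q'],o['ee_pos'],o['tcp_rot'])"
```

```text
0.3 [-6.94050476e+01  6.15936115e+00  2.02899154e+01  1.04377185e+02
 -3.28331112e-02  1.04389173e+02] [ 0.18885684 -0.50309682  0.27774269] [-1.79769265e+02  9.30920652e-02  6.20603750e+00]
```

step_arm([
  [1,[15,16,10],[0,0,0.12]],
  [1,[30,32,21],[0,0,0.24]],
  [1,[45,48,21],[0,0,0.36]],
  [1,[60,64,21],[0,0,0.48]],
  [1,[75,80,21],[0,0,0.6]],
  [1,[90,96,21],[0,0,0.72]],
  [1,[105,112,21],[0,0,0.84]],
  [1,[120,128,21],[0,0,0.96]],
])

```text
time: 1.1
ee_pos: [0.3108, -0.3742, 0.2996]
tcp_rot: [-180.0, -0.0, 61.9]
wrist_force: [-0.0, -0.2, -0.1]
opening: 0.0853
grasp_force: 0.0
```

step_arm([
  [1,[15,16,0],[0,0,0.12]],
  [1,[30,32,0],[0,0,0.24]],
  [1,[45,48,0],[0,0,0.36]],
  [1,[60,64,0],[0,0,0.48]],
  [1,[75,80,0],[0,0,0.6]],
  [1,[90,96,0],[0,0,0.72]],
  [1,[105,112,0],[0,0,0.84]],
  [1,[120,128,0],[0,0,0.96]],
])

```text
time: 1.9
ee_pos: [0.4308, -0.2462, 0.2997]
tcp_rot: [-180.0, -0.0, 116.9]
wrist_force: [0.1, -0.7, 1.2]
opening: 0.0854
grasp_force: 0.0
```

step_arm([
  [1,[15,16,0],[0,0,0.12]],
  [1,[30,32,0],[0,0,0.24]],
  [1,[45,48,0],[0,0,0.36]],
  [1,[60,64,0],[0,0,0.48]],
  [1,[75,80,0],[0,0,0.6]],
  [1,[90,96,0],[0,0,0.72]],
  [1,[110,112,0],[0,0,0.84]],
  [1,[127,125,0],[0,0,0.96]],
])

```text
time: 2.7
ee_pos: [0.558, -0.121, 0.2995]
tcp_rot: [180.0, -0.0, 171.9]
wrist_force: [0.4, -0.7, 0.5]
opening: 0.0851
grasp_force: 0.0
```

step_arm([
  [1,[0,0,0],[0,0,0.06]],
  [1,[0,0,0],[0,0,0.06]],
  [1,[0,0,0],[0,0,0.06]],
])

```text
time: 3.0
ee_pos: [0.5571, -0.122, 0.2998]
tcp_rot: [180.0, -0.0, 174.9]
wrist_force: [0.3, 0.0, 0.4]
opening: 0.0852
grasp_force: 0.0
```

step_arm([
  [1,[0,0,-35],[0,0,0]],
  [1,[0,0,-70],[0,0,0]],
  [1,[0,0,-95],[0,0,0]],
  [1,[0,0,-115],[0,0,0]],
  [1,[0,0,-130],[0,0,0]],
  [1,[0,0,-145],[0,0,0]],
  [1,[0,0,-162],[0,0,0]],
  [1,[0,0,-162],[0,0,0]],
])

```text
time: 3.8
ee_pos: [0.5559, -0.1221, 0.1359]
tcp_rot: [180.0, -0.2, 174.9]
wrist_force: [-0.2, -0.1, 1.2]
opening: 0.0853
grasp_force: 0.0
```

Run:
```python
from workcell import bot
import cv2,numpy as np
a,_=bot.camera("scene");b,_=bot.camera("top")
f=lambda p,x,y:cv2.resize(p[y-45:y+45,x-45:x+45],(396,396),interpolation=cv2.INTER_CUBIC)
cv2.imwrite("pics/pre.png",np.hstack([f(a,364,225),f(b,380,235)])[:,:,::-1])
print(bot.get_obs())
```

```text
{'time': 3.9, 'q': array([-1.23790029e+01,  6.92951960e+00,  5.48681429e+00,  8.85607275e+01,
       -2.27933812e-03, -7.32230441e+00]), 'qd': array([ 0.03541592, -0.28244367,  1.46173096,  0.16230175,  0.01091777,
       -0.20067912]), 'joint_efforts': array([-2.03919114e-02, -5.33142722e+01,  4.53918815e+01, -1.27354749e-01,
       -6.76226846e-04,  1.83769019e-02]), 'ee_pos': array([ 0.55694177, -0.12225056,  0.13845788]), 'tcp_rot': array([-1.79998177e+02, -3.69536000e-03,  1.74943302e+02]), 'wrist_force': array([-0.03247892, -0.26127663,  0.80135181]), 'torque': array([-0.04135042,  0.00163215, -0.02189665]), 'grasp_force': 0.0, 'opening': 0.08547465942298416}
```

View pics/pre.png

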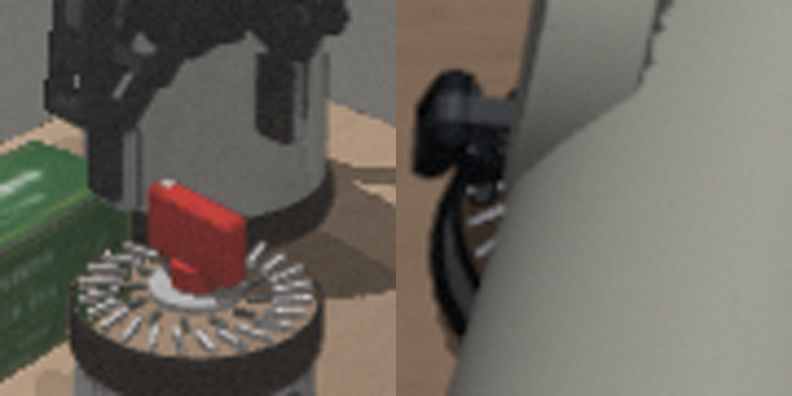

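Run:
```python
from h import *
c=bot.camera_params("scene")
def pr(X):
    X=np.array(X,float);uv=cv2.projectPoints(X[None],cv2.Rodrigues(np.array(c["R"]))[0],np.array(c["t"]),c["K"],np.array([c["k1"],0,0,0,0.]))[0][0,0]
    return uv,(uv-[319,180])*4.4
for n,X in {"axis top":(.557,-.122,.166),"fing +y":(.557,-.079,.151),"fing -y":(.557,-.165,.151),"+y outer":(.557,-.065,.151)}.items(): print(n,*pr(X))
p,d=bot.camera("scene")
for cx,cy in((105,190),(115,150),(275,125),(300,120),(200,235),(270,100),(100,170)):
    u,v=319+cx/4.4,180+cy/4.4;o,r=ray("scene",(u,v));print(cx,cy,(o+r*d[int(round(v)),int(round(u))]).round(3))
```

```text
axis top [363.56375601 224.92061166] [196.08052646 197.65069131]
fing +y [347.70445183 240.25660055] [126.29958803 265.12904242]
fing -y [378.45337065 224.07583353] [261.59483086 193.93366752]
+y outer [342.40887692 243.04273313] [102.99905843 277.38802577]
105 190 [ 0.557 -0.066  0.191]
115 150 [ 0.554 -0.07   0.209]
275 125 [ 0.551 -0.165  0.187]
300 120 [ 0.541 -0.17   0.19 ]
200 235 [ 0.549 -0.116  0.153]
270 100 [ 0.555 -0.166  0.197]
100 170 [ 0.561 -0.068  0.199]
```

The picture shows the fingers on either side of the red plate, but their visible tips are about 30 mm higher than expected. I'll check this before closing.

Run:
```python
from h import *
p,d=bot.camera("scene")
cv2.imwrite("pics/pre2.png",cv2.resize(p[140:260,300:440],(792,679))[:590,:,::-1])
o,_=ray("scene",(0,0))
for u in range(336,392,2):
    s=""
    for v in range(200,244,3):
        _,r=ray("scene",(u,v));X=o+r*d[v,u]
        if .53<X[0]<.59 and -.2<X[1]<-.05 and d[v,u]>0: s+=f" {v}:{X[1]*1000:.0f},{X[2]*1000:.0f}"
    print(u,s)
```

```text
336 
338  209:-67,215 212:-66,210 215:-66,204 218:-70,195
340  200:-54,243 203:-53,238 206:-52,233 209:-66,218 212:-68,210 215:-68,204 218:-68,198 221:-70,191
342  200:-57,243 203:-59,236 206:-63,227 209:-66,219 212:-66,213 215:-65,208 218:-64,203 221:-65,196 224:-73,184
344  200:-73,234 203:-67,232 206:-68,225 209:-66,221 212:-68,213 215:-68,208 218:-68,202 221:-68,196 224:-74,185
346  200:-71,236 203:-69,232 206:-67,228 209:-71,219 212:-74,211 215:-71,207 218:-75,198 221:-74,193 224:-73,188
348  200:-72,238 203:-72,232 206:-74,225 209:-75,218 212:-74,212 215:-72,208 218:-76,200 221:-73,195 224:-71,191
350  200:-79,235 203:-76,230 209:-79,217 212:-78,212 215:-76,207 218:-80,198 221:-78,193 224:-79,187
352  200:-80,235 242:-121,119
354  224:-117,162 227:-118,155 230:-117,149 233:-119,142 236:-118,136 239:-132,119 242:-118,123
356  221:-127,164 224:-116,165 227:-117,158 230:-118,151 233:-118,145 236:-119,138 242:-120,124
358  221:-126,166 224:-123,162 227:-116,161 230:-118,153 233:-115,149 236:-117,141 239:-113,137 242:-114,130
360  224:-121,165 227:-118,162 230:-116,157 233:-115,151 
[... 322 characters left out ...]
:-116,164 233:-113,159 236:-114,153 239:-115,146 242:-116,139
370  227:-127,164 230:-117,165 233:-112,162 236:-118,152 239:-115,148 242:-116,140
372  230:-119,165 233:-117,160 236:-119,153 239:-118,147 242:-117,141
374  230:-126,162 233:-126,156 236:-126,149 239:-125,144 242:-124,138
376  239:-157,122
378  200:-166,201 203:-166,194 206:-165,189 236:-168,123 242:-155,119
380  200:-163,204 203:-166,196 206:-163,192 209:-164,185 239:-165,120
382  200:-166,204 203:-164,199 206:-165,192 209:-165,186 239:-168,120 242:-154,123
384  200:-164,207 203:-167,199 206:-164,195 209:-164,189 242:-156,124
386  200:-167,206 203:-168,200 206:-170,193 209:-168,188 242:-163,121
388  200:-178,202 203:-178,195
390
```

View pics/pre2.png

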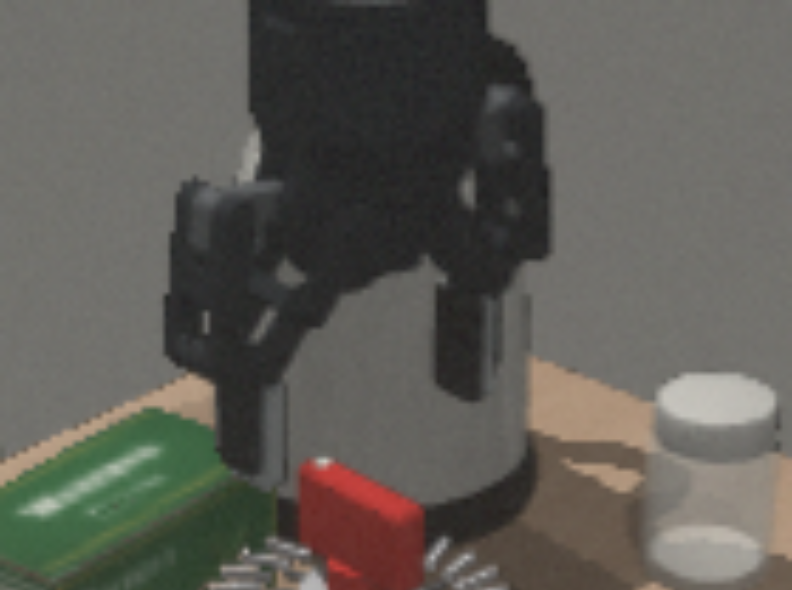

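The enlarged view shows the finger tips ending above the plate: the left tip is at about scene (345,225), z≈0.184, while the TCP reads 0.138. I'll half close, still clear of the plate, and measure again.

step_arm([
  [0.45,[0,0,0],[0,0,0]],
  [0.45,[0,0,0],[0,0,0]],
  [0.45,[0,0,0],[0,0,0]],
  [0.45,[0,0,0],[0,0,0]],
], force=50)

```text
time: 4.4
ee_pos: [0.5574, -0.122, 0.1381]
tcp_rot: [-180.0, 0.0, 175.0]
wrist_force: [-0.3, -0.6, -0.2]
opening: 0.0385
grasp_force: 0.0
```

Run:
```python
from h import *
p,d=bot.camera("scene")
cv2.imwrite("pics/half.png",cv2.resize(p[160:260,310:430],(720,600))[:,:,::-1])
o,_=ray("scene",(0,0)); Q=[]
for u in range(336,392):
    for v in range(180,250):
        _,r=ray("scene",(u,v));X=o+r*d[v,u]
        if .53<X[0]<.59 and -.2<X[1]<-.05 and d[v,u]>0 and X[2]>.126 and p[v,u].max()<90: Q.append([*X*1000,u,v])
Q=np.array(Q)
for lo,hi in((-160,-128),(-112,-70)):
    s=Q[(Q[:,1]>lo)&(Q[:,1]<hi)]; s=s[s[:,2].argsort()][:12]; print(s.round(0))
print(bot.get_obs()["ee_pos"],bot.get_obs()["opening"])
```

```text
Traceback (most recent call last):
  File "h.py", line 4, in ray
    c=bot.camera_params(n)
ValueError: time passes only in moves, steps and waits
```

View pics/half.png

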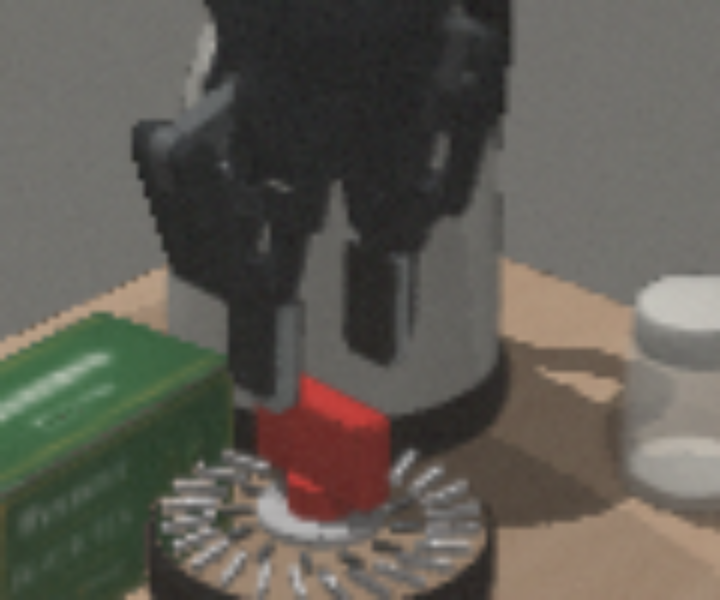

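The half-closed view shows the tips at about scene (354,227.5) and (372.5,220), level with the plate's top and not beside it. I'll compute the tip height by ray.

```bash
sed -i 's/^def ray/C={}\ndef ray/; s/c=bot.camera_params(n)/c=C.setdefault(n,None) or C.update({n:bot.camera_params(n)}) or C[n]/' h.py
python3 - <<'E'
from h import *
p,d=bot.camera("scene")
ob=bot.get_obs()
for uv,y in(((354.2,227.5),-.103),((372.5,220),-.141)):
    o,r=ray("scene",uv);print("y-plane",o+r*(y-o[1])/r[1]); print("x-plane",o+r*(.557-o[0])/r[0])
    for k in(2,4,6):
        q=(uv[0],uv[1]-k);o,r=ray("scene",q);print(" depth",o+r*d[int(q[1]),int(q[0])])
print(ob["ee_pos"],ob["opening"],ob["q"])
E
```

```text
y-plane [ 0.56315545 -0.103       0.16575392]
x-plane [ 0.557      -0.09630445  0.17070713]
 depth [ 0.5527141  -0.09160598  0.17830273]
 depth [ 0.55145849 -0.09020427  0.18342797]
 depth [ 0.55447905 -0.0934538   0.18516279]
y-plane [ 0.55169864 -0.141       0.17098122]
x-plane [ 0.557      -0.1471824   0.16668239]
 depth [ 0.55129559 -0.14039466  0.1755815 ]
 depth [ 0.55110148 -0.14003415  0.1799931 ]
 depth [ 0.55065075 -0.13937567  0.18458863]
[ 0.55730873 -0.12196306  0.13802725] 0.03793191134543014 [-1.23440751e+01  6.96242808e+00  5.47545134e+00  8.85115236e+01
 -1.65305608e-04 -7.37032615e+00]
```

The tips read about 24 mm higher in the picture than the TCP implies. Lowering 10 mm is safe under either reading: it clears the washer and still overlaps the plate by at least 14 mm.

step_arm([
  [0.45,[0,0,-3],[0,0,0]],
  [0.45,[0,0,-6],[0,0,0]],
  [0.45,[0,0,-9],[0,0,0]],
  [0.45,[0,0,-10],[0,0,0]],
])

```text
time: 4.9
ee_pos: [0.5571, -0.1219, 0.1273]
tcp_rot: [180.0, -0.0, 175.0]
wrist_force: [0.4, -0.1, 0.5]
opening: 0.0387
grasp_force: 0.0
```

step_arm([
  [0,[0,0,0],[0,0,0]],
  [0,[0,0,0],[0,0,0]],
  [0,[0,0,0],[0,0,0]],
  [0,[0,0,0],[0,0,0]],
  [0,[0,0,0],[0,0,0]],
], force=50)

```text
time: 5.4
ee_pos: [0.5572, -0.1229, 0.1282]
tcp_rot: [-179.9, 0.0, 175.0]
wrist_force: [-1.5, -3.9, 0.5]
opening: 0.0118
grasp_force: 49.2
```

Run:
```python
from h import *
p,d=bot.camera("scene")
cv2.imwrite("pics/closed.png",cv2.resize(p[160:260,310:430],(720,600))[:,:,::-1])
o=bot.get_obs();print(o)
```

```text
{'time': 5.45, 'q': array([-12.38751157,   6.90491621,   4.33569931,  87.40588798,
        -0.09645136,  -7.36916543]), 'qd': array([ 0.0022486 , -0.01851925,  0.00961113,  0.09975422, -0.04979602,
       -0.07069458]), 'joint_efforts': array([ 2.99906552e+00, -5.44085455e+01,  4.68044543e+01, -3.22648231e-02,
        1.39410764e+00, -4.10640507e-02]), 'ee_pos': array([ 0.55720382, -0.12292876,  0.12826136]), 'tcp_rot': array([-1.79901152e+02,  1.23184655e-02,  1.74981644e+02]), 'wrist_force': array([-1.5264616 , -5.38489115,  1.15006845]), 'torque': array([-0.983678  ,  0.24983426, -0.04606382]), 'grasp_force': 49.19038116931915, 'opening': 0.012089260937072388}
```

View pics/closed.png

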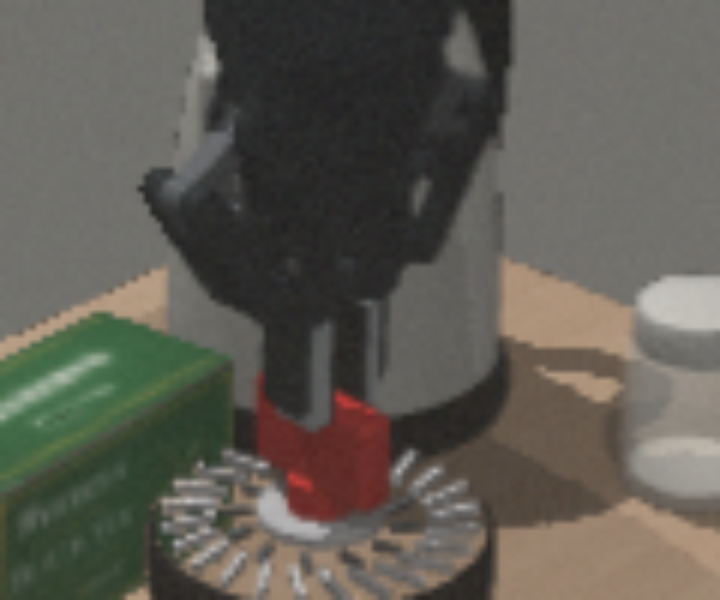

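The closed view shows both fingers on the upper part of the red plate at about scene (364,230), with 12 mm opening and 49 N. I'll turn it clockwise now.

step_arm([
  [0,[0,-1,0],[0,0,-0.05]],
  [0,[0,-1,0],[0,0,-0.13]],
  [0,[0,-1,0],[0,0,-0.22]],
  [0,[0,-1,0],[0,0,-0.31]],
  [0,[0,-1,0],[0,0,-0.4]],
  [0,[0,-1,0],[0,0,-0.49]],
  [0,[0,-1,0],[0,0,-0.58]],
  [0,[0,-1,0],[0,0,-0.66]],
], force=60)

```text
time: 6.25
ee_pos: [0.5575, -0.1226, 0.1283]
tcp_rot: [179.9, -0.0, 137.0]
wrist_force: [0.8, 1.5, 1.0]
opening: 0.0112
grasp_force: 61.6
```

step_arm([
  [0,[0,0,0],[0,0,-0.09]],
  [0,[0,0,0],[0,0,-0.18]],
  [0,[0,0,0],[0,0,-0.27]],
  [0,[0,0,0],[0,0,-0.36]],
  [0,[0,0,0],[0,0,-0.45]],
  [0,[0,0,0],[0,0,-0.54]],
  [0,[0,0,0],[0,0,-0.62]],
  [0,[0,0,0],[0,0,-0.66]],
])

```text
time: 7.05
ee_pos: [0.558, -0.1223, 0.1283]
tcp_rot: [179.9, -0.0, 99.3]
wrist_force: [2.3, 2.9, -0.3]
opening: 0.0113
grasp_force: 61.4
```

step_arm([
  [0,[0,0,0],[0,0,0]],
  [0,[0,0,0],[0,0,0]],
  [0.2,[0,0,0],[0,0,0]],
  [0.5,[0,0,0],[0,0,0]],
  [1,[0,0,0],[0,0,0]],
  [1,[0,0,0],[0,0,0]],
  [1,[0,0,0],[0,0,0]],
  [1,[0,0,0],[0,0,0]],
])

```text
time: 7.85
ee_pos: [0.5572, -0.123, 0.128]
tcp_rot: [-180.0, 0.0, 99.4]
wrist_force: [-0.0, -0.2, 0.1]
opening: 0.0856
grasp_force: 0.0
```

Released; now I'll raise the arm and back it off so the top camera can see the nut.

step_arm([
  [1,[0,0,20],[0,0,0]],
  [1,[0,0,50],[0,0,0]],
  [1,[0,0,90],[0,0,0]],
  [1,[0,0,130],[0,0,0]],
  [1,[0,0,170],[0,0,0]],
  [1,[-30,-30,172],[0,0,0]],
  [1,[-60,-60,172],[0,0,0]],
  [1,[-90,-90,172],[0,0,0]],
])

```text
time: 8.65
ee_pos: [0.4666, -0.2138, 0.3002]
tcp_rot: [180.0, 0.0, 99.5]
wrist_force: [0.1, -0.6, 0.0]
opening: 0.0852
grasp_force: 0.0
```

step_arm([
  [1,[-30,-30,0],[0,0,0]],
  [1,[-60,-60,0],[0,0,0]],
  [1,[-90,-90,0],[0,0,0]],
  [1,[-120,-120,0],[0,0,0]],
  [1,[-150,-150,0],[0,0,0]],
  [1,[-180,-180,0],[0,0,0]],
  [1,[-180,-180,0],[0,0,0]],
  [1,[-180,-180,0],[0,0,0]],
])

```text
time: 9.45
ee_pos: [0.2866, -0.3935, 0.3]
tcp_rot: [180.0, -0.0, 99.3]
wrist_force: [-0.3, 0.3, 0.7]
opening: 0.0851
grasp_force: 0.0
```

Run:
```python
from h import *
a,_=bot.camera("scene");b,_=bot.camera("top")
f=lambda p,x,y,s=396:cv2.resize(p[y-33:y+33,x-33:x+33],(s,s),interpolation=cv2.INTER_NEAREST)
g=np.load("top0.npz")["p"]
cv2.imwrite("pics/end.png",np.vstack([np.hstack([f(a,364,240,300),f(b,380,240,300)]),np.hstack([f(b,220,256,300),f(g,220,256,300)])])[:,:,::-1])
m=redmask(b);m[:214]=0;m[255:]=0;m[:,:355]=0;m[:,:][:,405:]=0
v,u=np.nonzero(m);X=np.array([onplane("top",q,.166)[:2]*1000 for q in zip(u,v)],np.float32)
print(cv2.minAreaRect(X)); o=bot.get_obs();print(o["time"],o["ee_pos"],o["wrist_force"])
```

```text
((552.721923828125, -121.95061492919922), (21.593629837036133, 53.100040435791016), 11.166875839233398)
9.55 [ 0.28771916 -0.39256092  0.30004404] [-0.0924024   0.50204227  0.69641709]
```

View pics/end.png

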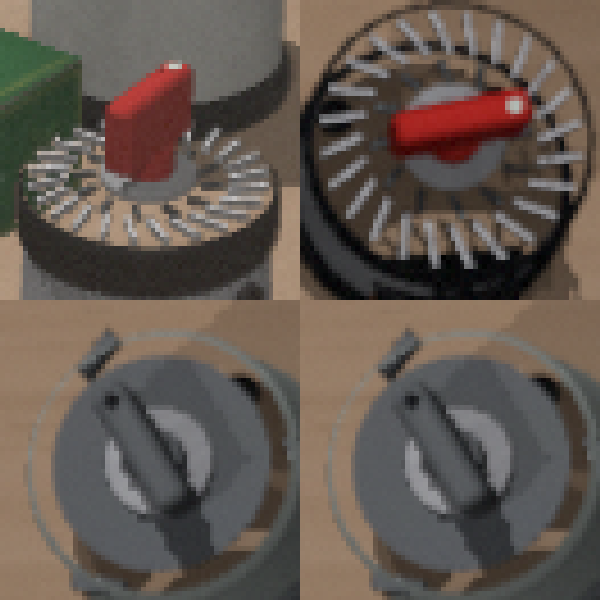

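The plate's dot end has swung clockwise, from up to right at top (394,230). It stands about 79° clockwise of +x, so it has turned about 74°. The chopper knob looks the same as before and the gripper is clear.

```bash
python3 -c "
from workcell import bot
print(bot.job_done())"
```

```text
the job is handed in; nothing more can be done
None
```

I turned the red nut about 74° clockwise and let go of it, the chopper knob looks unmoved in the before-and-after pictures, and the job is handed in (no verdict was returned).

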